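# Load the kit nests on the assembly bench

## Robot

A 6-joint arm with a two-finger parallel gripper is mounted at the origin on the work surface. World frame = base frame: x ahead of the robot, y to its left, z up, the work surface at z = 0. Lengths are in m, angles in rad, forces in N, time in s.
With the tool pointing down it reaches from about 0.375 to 0.9 m from the base axis. Payload 3.1 kg.
Tool frame: the origin (TCP) lies at the centre of the arm's flange, where the gripper is bolted on; the fingertips stand 182 mm ahead of it and the grasp point (between the pads) lies 164 mm ahead of it; z points along the fingers, y is the line along which they close (so a half turn about z gives the same grasp; the last joint's range is limited). The gripper opens to 87 mm and grips with 3 to 60 N. Pads are 19 mm wide; open, the fingers measure 117 mm over their backs; the gripper's body (75 mm by 190 mm) begins 51 mm behind the grasp point.
Start: joints at [-1.413, 0.527, 1.433, -0, 1.181, -0.178], TCP at [0.207, -0.59, 0.405] pointing down, gripper open.
Joint ranges: [-3.08, 3.08], [-0.75, 2.2], [0.22, 2.44], [-1.43, 4.57], [0, 2.65], [-2.85, 2.85]. Speed limits (rad/s): [2.79, 2.79, 3.14, 3.14, 3.14, 3.14].

## Interface

Orientations are given as a unit quaternion [x, y, z, w].
In Python, from rig import * gives the robot as it stands.
- The arm moves only by the tool move_arm, never from a script. Its argument "commands" is a list that holds one entry, the list of rows, each a list of 6 numbers: the shift along the tool's x, y, z in units of 40 mm (1.0 is 40 mm), then the turn, a rotation vector about the tool's x, y, z in rad. A call has 1 to 12 rows; each row is the pose to reach, as a shift and turn from the pose commanded when the call began, along the tool's axes at that moment; what a row does not reach only later rows make up. A row lasts 1/8 s, in which the tool goes at most 62.5 mm and 10.7 degrees, less where a joint would pass 70% of its speed; a pose out of reach is approached as far as the arm can. A call with a gripper value outside its range is refused whole. "claw" is the closure, from -1 (fully open) to 1 (shut), so that 0 is half open, set as the call begins (left out, the last holds). The fingers move at their own pace and stop on an object; "squeeze" is the grip in N (left out, the last holds). Time passes only in rows, so rows that repeat a pose let the fingers close. It gives the time, the measured TCP pose, the force, the opening and the grip force at its end, in the units of the state.
- get_obs(): the state, without advancing time (a new reading comes with each control period).
- camera(name): name is "side" or "top" or "wrist"; returns a dict with "pixels" (480x640x3 uint8, blue, green, red), "range_z" (480x640 float32, m along the optical axis (not along the pixel's ray), 0 where there is no reading), "camera_matrix" (3x3 intrinsics, pixels), "extrinsics" (4x4, takes a point from world to camera coordinates). Camera axes: x right, y up, looking along -z (the intrinsics and any distortion apply to the point x, -y, -z); pixel columns grow to the right and rows downward; lengths in m; the calibration is good to about 2 mm. A picture is of the moment at which its call begins.
- hand_in(): hands the job in; it is judged then, once.
The state is a dict: "time": time; "q": joint angles; "joint_velocities": joint speeds; "joint_torque": joint torques, N m; "position": TCP position; "tool_rot": TCP orientation; "ft_force": force on the tool from outside, world axes, zero at the start; "moment": the same for the moment, N m; "grip_width": finger opening in m; "grip_force": force on a finger pad.
Only numpy, scipy, OpenCV 4.12 (cv2) and the standard library are available. Lean on these libraries where they do the work, as an engineer would, in place of code of your own. Each camera call takes 0.05 s, during which the arm holds its last target. There are 200 camera calls.

## Task

Lay out the kit for the next assembly: set each of the four loose metal parts (slotted square extrusion, oblong clamp block, round bush, hexagonal nut) into the nest on the bench whose rim has its shape, standing upright, flat on the nest's plate and wholly inside the rim. Never let a part fall over, and do not move the small tray of screws that stands among them.

Things in the scene. Friction and masses are not known exactly. Their poses are not given: they have to be found in the camera images.
- profile_mid (a point): Off-cut of square slotted aluminium extrusion, 40 x 40 mm and 60 mm tall, a T-slot in each side (grip across two opposite sides, 40 mm); x and y axes square to its sides. Stands upright, origin at its centre (half-way up), z axis up.
- clamp_mid (a point): Oblong aluminium clamp block, 80 mm long (its x axis) x 32 mm wide (its y axis) and 45 mm tall, two screw heads in its top. Stands upright, origin at its centre (half-way up), z axis up.
- bush_mid (a point): Plain round steel bush, 50 mm outside diameter, 30 mm bore, 45 mm tall. Stands upright, origin at its centre (half-way up), z axis up.
- hexnut_mid (a point): Long hexagonal steel nut with a through bore, 41 mm across flats (47 mm across corners), 45 mm tall; its y axis is square to two opposite flats. Stands upright, origin at its centre (half-way up), z axis up.
- nest_square_floor (a point): Square nest. A fixed flat grey plate 4 mm thick lying on the bench, with a black raised rim 4 mm wide whose top is 4 mm above the plate; origin on the plate's upper face at the centre of the rim (4 mm above the bench), z up. The rim is square, 58 x 58 mm inside, sides along x and y (9 mm play round the 40 mm extrusion); plate 84 x 84 mm.
- nest_oblong_floor (a point): Oblong nest. A fixed flat grey plate 4 mm thick lying on the bench, with a black raised rim 4 mm wide whose top is 4 mm above the plate; origin on the plate's upper face at the centre of the rim (4 mm above the bench), z up. The rim is a rectangle 98 mm (x) by 50 mm (y) inside (9 mm play round the clamp block); plate 122 x 72 mm.
- nest_round_floor (a point): Round nest. A fixed flat grey plate 4 mm thick lying on the bench, with a black raised rim 4 mm wide whose top is 4 mm above the plate; origin on the plate's upper face at the centre of the rim (4 mm above the bench), z up. The rim is a circle of 68 mm inside diameter (9 mm play round the bush); plate 84 x 84 mm.
- nest_hex_floor (a point): Hexagonal nest. A fixed flat grey plate 4 mm thick lying on the bench, with a black raised rim 4 mm wide whose top is 4 mm above the plate; origin on the plate's upper face at the centre of the rim (4 mm above the bench), z up. The rim is a regular hexagon 59 mm across flats inside, two opposite flats square to y (9 mm play round the nut when flats match; the nut also goes in at any other turn); plate 84 x 84 mm.
- screw_tray: Small open blue tray of screws, 56 x 44 mm and 22 mm tall, 0.35 kg, loose in the middle of the bench; origin at the centre of its underside. Not to be moved.
Things that resemble listed ones, but are neither listed nor needed, are in the scene too. What is shaped like the part that bears profile_mid but orange or red is not meant.

How it is judged:
At the end, for the whole second after the job is handed in: Each part stands at rest in its own nest: centre within 13 mm of the nest's centre, resting on the plate (height within 2.5 mm), upright within 0.06 rad; extrusion and clamp block turned with their rims within 0.35 rad (half turns, and quarter turns of the square one, are equal) (horizontal distance between profile_mid and nest_square_floor below 0.013 m and z of profile_mid in the frame of nest_square_floor between 0.027 and 0.0325 m and angle between each of profile_mid, clamp_mid, bush_mid, hexnut_mid's own z axis and vertical below 0.06 rad and linear speed of each of profile, clamp, bush, hexnut below 0.02 m/s and (angle between the x axis of profile_mid and the x axis of nest_square_floor, either way round below 0.35 rad or angle between the x axis of profile_mid and the y axis of nest_square_floor, either way round below 0.35 rad) and horizontal distance between clamp_mid and nest_oblong_floor below 0.013 m and z of clamp_mid in the frame of nest_oblong_floor between 0.0195 and 0.025 m and angle between the x axis of clamp_mid and the x axis of nest_oblong_floor, either way round below 0.35 rad and horizontal distance between bush_mid and nest_round_floor below 0.013 m and z of bush_mid in the frame of nest_round_floor between 0.0195 and 0.025 m and horizontal distance between hexnut_mid and nest_hex_floor below 0.013 m and z of hexnut_mid in the frame of nest_hex_floor between 0.0195 and 0.025 m); the robot touches nothing.
It fails at once if a part falls over (tilts more than 0.7 rad) (angle between any of profile_mid, clamp_mid, bush_mid, hexnut_mid's own z axis and vertical above 0.7 rad).
It fails at once if the screw tray is moved more than 20 mm (distance of screw_tray from where it was at the start of the episode above 0.02 m).
It also fails if it takes over 125 s, if anything falls off the work surface, if the arm or the gripper's body presses on something with over 40 N, if the wrist force passes 120 N, or if a joint passes its speed limit or range.

## Working session

There is one attempt and no reset: what is moved stays moved. The work goes in short steps, Python scripts to look and compute and a tool call to move; the robot and the scene stay as the last step left them, time stands still between calls to the robot, and variables do not carry over. Pictures are saved under pics/ and viewed, at most 14 in all, crops included, and the job is handed in when it is done.

Besides the shell and the picture viewer there is one more tool, called after "Request:" as a command line: name --argument value ..., lists and objects as JSON in quotes. move_arm: Moves the arm, as the interface text tells. Its arguments: {"type":"object","properties":{"commands":{"type":"array","items":{"type":"array","items":{"type":"array","items":{"type":"number"}}}},"claw":{"type":"number"},"squeeze":{"type":"number"}},"required":["commands"]}

```bash
mkdir -p pics; ls; python3 - <<'E'
from rig import *
import cv2,numpy as np
for n in ("top","side"):
    c=camera(n); cv2.imwrite(f"pics/{n}0.png",c["pixels"]); np.savez(f"pics/{n}0.npz",**c)
    print(n,c["camera_matrix"].tolist(),np.round(c["extrinsics"],3).tolist(),[k for k in c])
o=get_obs(); print(o)
E
```

```text
pics
top [[616.0936015289326, 0.0, 323.22677356272834], [0.0, 616.0936015289326, 233.98150467785138], [0.0, 0.0, 1.0]] [[0.008, -1.0, 0.012, -0.011], [0.997, 0.009, 0.08, -0.508], [-0.08, 0.012, 0.997, -1.216], [0.0, 0.0, 0.0, 1.0]] ['pixels', 'range_z', 'camera_matrix', 'extrinsics']
side [[457.05756385717507, 0.0, 322.75346645978334], [0.0, 457.05756385717507, 251.79132822722212], [0.0, 0.0, 1.0]] [[-0.99, -0.142, -0.016, 0.52], [0.091, -0.709, 0.7, -0.082], [-0.111, 0.691, 0.714, -1.056], [0.0, 0.0, 0.0, 1.0]] ['pixels', 'range_z', 'camera_matrix', 'extrinsics']
{'time': 0.1, 'q': array([-1.41249089e+00,  5.28369480e-01,  1.43376666e+00, -3.75492809e-05,
        1.18138281e+00, -1.78503588e-01]), 'joint_velocities': array([-3.59715816e-05, -3.23011347e-03, -2.27069829e-03, -1.10292552e-03,
       -8.98077346e-04,  4.21900762e-04]), 'joint_torque': array([ 4.95683598e-04, -4.40986204e+01, -1.77150822e+01,  6.33980683e-02,
        5.34007244e-02, -4.80819472e-05]), 'position': array([ 0.20652086, -0.58956982,  0.40387382]), 'tool_rot': array([ 9.85851786e-01,  1.67616613e-01, -7.63454458e-06, -9.63271990e-04]), 'ft_force': array([-0.40464339,  0.13444891, -0.27985916]), 'moment': array([-0.01753412, -0.02179376, -0.01524269]), 'grip_force': 0.0, 'grip_width': 0.08648881816830221}
```

View pics/top0.png

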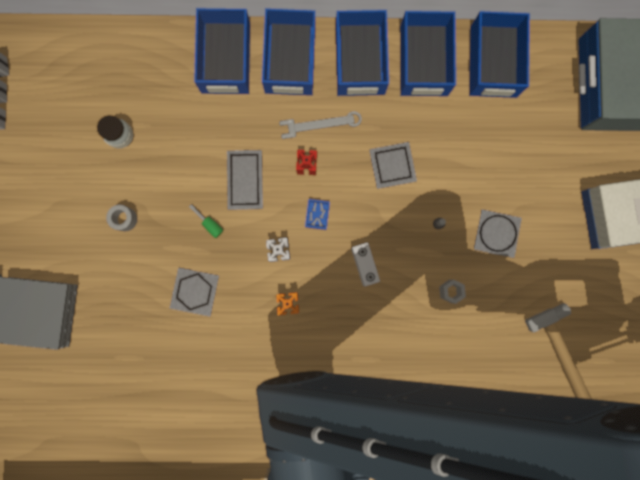

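View pics/side0.png

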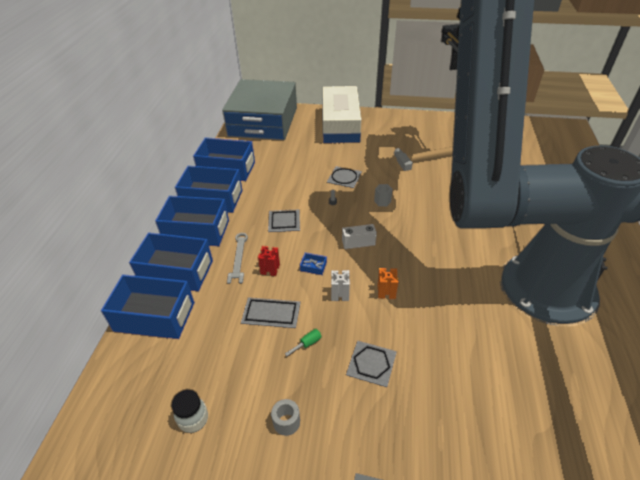

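The top view shows extrusion (278,249), clamp (366,264), bush (121,217), nut (453,291), tray (317,213). Its nests are oblong (245,180), square (393,165), round (498,232) and hex (194,292). Red and orange extrusions are the decoys, at (307,160) and (288,302). The side view agrees.

```bash
cat > h.py <<'E'
import numpy as np, cv2
def cloud(c):
    K=c["camera_matrix"];E=c["extrinsics"];d=c["range_z"].astype(float)
    v,u=np.mgrid[0:d.shape[0],0:d.shape[1]]
    P=np.stack([(u-K[0,2])*d/K[0,0],-(v-K[1,2])*d/K[1,1],-d],-1)
    W=(P-E[:3,3])@E[:3,:3]
    W[d==0]=np.nan
    return W
def proj(c,p):
    K=c["camera_matrix"];q=c["extrinsics"]@np.r_[p,1]
    return np.array([K[0,0]*q[0]/-q[2]+K[0,2],K[1,1]*-q[1]/-q[2]+K[1,2]])
def rect(xy):
    (cx,cy),(w,h),a=cv2.minAreaRect((xy*1000).astype(np.float32))
    if w<h: w,h,a=h,w,a+90
    return np.round([cx,cy,w,h,(a+90)%180-90],1)
def part(W,x,y,zlo,r=.06):
    m=(np.hypot(W[...,0]-x,W[...,1]-y)<r)&(W[...,2]>zlo)
    P=W[m]; zt=np.percentile(P[:,2],90); T=P[P[:,2]>zt-.006]
    return round(zt*1000,1),rect(T[:,:2]),len(T)
def rim(c,W,x,y,r=.065):
    g=c["pixels"].max(-1)
    n=(np.hypot(W[...,0]-x,W[...,1]-y)<r)
    hsv=cv2.cvtColor(c["pixels"],cv2.COLOR_BGR2HSV)
    plate=n&(W[...,2]<.015)&(hsv[...,1]<60)
    dark=plate&(g<np.median(g[plate])*.6)
    # largest connected comp
    k,l,s,_=cv2.connectedComponentsWithStats(dark.astype(np.uint8),connectivity=8)
    i=1+np.argmax(s[1:,4]) if k>1 else 0
    P=W[l==i];Q=W[plate]
    return "rim",rect(P[:,:2]),len(P),"z",np.round(1000*np.nanmedian(P[:,2]),1),"plate",rect(Q[:,:2]),np.round(1000*np.nanmedian(Q[:,2]),1)
E
cat > m.py <<'E'
from h import *
T=dict(np.load("pics/top0.npz"));S=dict(np.load("pics/side0.npz"))
WT,WS=cloud(T),cloud(S)
for n,(u,v),z in [("profile",(278,249),.03),("clamp",(366,264),.025),("bush",(112,217),.025),("nut",(444,288),.025),("tray",(317,213),.01)]:
    p=WT[v,u]; print(n,np.round(p,3)); 
    for W in (WT,WS):
        try: print("  ",part(W,p[0],p[1],z))
        except Exception as e: print(e)
for n,(u,v) in [("oblong",(245,180)),("square",(393,165)),("round",(498,232)),("hex",(194,292))]:
    p=WT[v,u]; print(n,np.round(p,3))
    for c,W in ((T,WT),(S,WS)):
        try: print("  ",*rim(c,W,p[0],p[1],.075 if n=="oblong" else .062))
        except Exception as e: print(e)
E
python3 m.py
```

```text
profile [0.474 0.081 0.063]
   (np.float64(60.3), array([475.4,  82.6,  39.8,  39.7,   7.5]), 223)
   (np.float64(61.5), array([474. ,  82.1,  42.9,  39.3, -82.6]), 207)
clamp [ 0.448 -0.091  0.041]
   (np.float64(45.6), array([448.4, -90.9,  79.7,  32. ,  17.5]), 597)
   (np.float64(47.5), array([447. , -91.1,  80.2,  36.5,  15.6]), 311)
bush [0.536 0.411 0.038]
   (np.float64(45.2), array([537. , 396.2,  48.7,  48.6,  10.4]), 302)
   (np.float64(46.5), array([535.7, 396.5,  49.8,  48. , -78.5]), 416)
nut [ 0.402 -0.243  0.046]
   (np.float64(45.6), array([ 396.6, -264.2,   45.1,   40.8,   63.7]), 207)
   (np.float64(46.5), array([ 395.2, -264.3,   44.5,   42.3,  -53.7]), 110)
tray [ 0.553  0.006 -0.003]
   (np.float64(22.8), array([549.6,   5.8,  56.4,  43.9,  -7.1]), 131)
   (np.float64(23.1), array([548.4,   5.7,  56.8,  47.9,  -6.5]), 151)
oblong [0.619 0.154 0.002]
   rim [658.8 183.2  23.9   3.3  -7.5] 14 z 5.6 plate [620.5 155.9 121.1  70.8   2.2] 2.1
   rim [619.3 155.9 104.5  59.3   2.1] 229 z 7.9 plate [619.9 155.3 121.7  73.9   2.1] 4.8
square [ 0.653 -0.149  0.   ]
   rim [ 688.  -168.3   11.     3.8   83. ] 9 z 6.9 plate [ 653.7 -148.4   83.2   82.9   11.4] 2.0
   rim [ 652.7 -149.    69.    62.7  -78.5] 97 z 7.8 plate [ 652.5 -146.6   83.1   82.9   12.4] 5.3
round [ 0.516 -0.364  0.002]
   rim [ 509.8 -331.9   51.1   11.3    9. ] 32 z 5.6 plate [ 513.6 -363.4   84.8   83.6   78.3] 2.0
   rim [ 524.4 -335.9   61.4   20.   -23.8] 25 z 7.8 plate [ 512.9 -362.1   84.6   83.3   78.5] 5.5
hex [0.39  0.252 0.006]
   rim [375.3 282.2  18.    3.7  40.2] 12 z 4.8 plate [390.4 253.4  83.3  83.2  78.9] 2.0
   rim [390.3 253.3  73.4  66.4 -70.9] 216 z 8.0 plate [389.8 252.3  86.5  83.3  79.4] 4.7
```

```bash
cat > go.py <<'E'
import sys,numpy as np
from rig import *
from scipy.spatial.transform import Rotation as R
o=get_obs();r=R.from_quat(o["tool_rot"]);M=r.as_matrix()
print("t",round(o["time"],2),"pos",np.round(o["position"],4),"yaw",round(np.degrees(np.arctan2(M[1,0],M[0,0])),2),"F",np.round(o["ft_force"],1),"w",round(o["grip_width"],4),"gf",round(o["grip_force"],1),"q6",round(o["q"][5],2))
p0=o["position"]
for a in sys.argv[1:]:   # x,y,zgrasp(mm),yawdeg
    x,y,z,w=map(float,a.split(","))
    t=np.array([x,y,z+164])/1000
    Rt=R.from_matrix(np.array([[np.cos(np.radians(w)),np.sin(np.radians(w)),0],[np.sin(np.radians(w)),-np.cos(np.radians(w)),0],[0,0,-1]]))
    print(a,np.round(M.T@(t-p0)/.04,3).tolist(),np.round((r.inv()*Rt).as_rotvec(),3).tolist())
E
python3 go.py 396,-264,110,5 396,-264,28,5
python3 - <<'E'
from h import *
T=dict(np.load("pics/top0.npz"));W=cloud(T)
for n,(u,v) in [("red",(307,160)),("orange",(288,303)),("driver",(212,229)),("jar",(112,130)),("knob",(439,223)),("lbox",(30,310))]:
    p=W[v,u];print(n,np.round(p,3))
print("max z near paths",np.nanmax(W[100:350,80:560,2]))
E
```

```text
t 0.1 pos [ 0.2065 -0.5896  0.4039] yaw 19.3 F [-0.4  0.1 -0.3] w 0.0865 gf 0.0 q6 -0.18
396,-264,110,5 [7.16, -6.11, 3.261] [-0.002, -0.0, 0.25]
396,-264,28,5 [7.159, -6.106, 5.311] [-0.002, -0.0, 0.25]
red [0.65  0.027 0.057]
orange [0.371 0.061 0.06 ]
driver [0.515 0.215 0.027]
jar [0.704 0.407 0.068]
knob [ 0.531 -0.238  0.028]
lbox [0.354 0.555 0.058]
max z near paths 0.07411763550070152
```

Request:
move_arm --commands '[[[1.0,-0.85,0.45,0,0,0.05],[2.0,-1.7,0.9,0,0,0.1],[3.0,-2.6,1.4,0,0,0.15],[4.0,-3.4,1.8,0,0,0.2],[5.0,-4.3,2.3,0,0,0.25],[6.0,-5.1,2.75,0,0,0.25],[6.8,-5.8,3.1,0,0,0.25],[7.16,-6.11,3.26,0,0,0.25],[7.16,-6.11,3.26,0,0,0.25],[7.16,-6.11,3.26,0,0,0.25],[7.16,-6.11,3.26,0,0,0.25]]]' --claw -1

```text
time: 1.48
position: [0.3959, -0.2657, 0.2747]
tool_rot: [0.999, 0.043, 0.0, 0.001]
ft_force: [-0.5, 0.5, 0.3]
grip_width: 0.087
grip_force: 0.0
```

```bash
python3 go.py 396,-264,28,5; python3 - <<'E'
from h import *
from rig import *
c=camera("wrist");cv2.imwrite("pics/w1.png",c["pixels"]);W=cloud(c)
try: print(part(W,.396,-.264,.025))
except Exception as e: print(e)
E
```

```text
t 1.48 pos [ 0.3959 -0.2657  0.2747] yaw 4.89 F [-0.5  0.5  0.3] w 0.087 gf 0.0 q6 0.66
396,-264,28,5 [0.005, -0.043, 2.067] [0.001, -0.001, -0.002]
(np.float64(204.5), array([ 419.3, -263.4,  110.6,    8.3,  -86.4]), 30446)
```

View pics/w1.png

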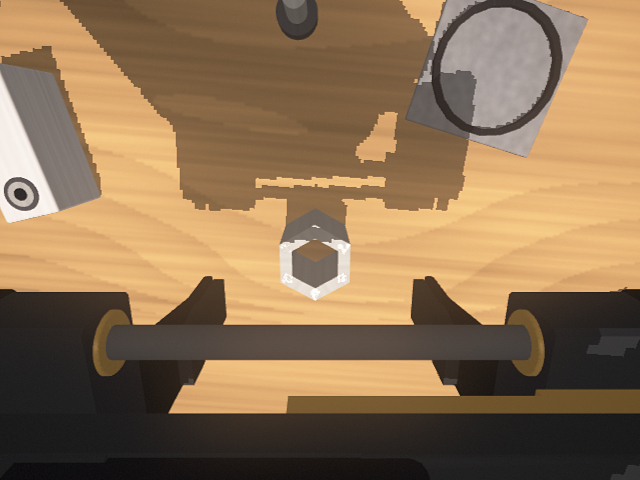

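The wrist view shows the nut at (315,268), midway between fingers at x≈220 and 415 with its flats facing them, so I can descend.

Request:
move_arm --commands '[[[0,0,0.6,0,0,0],[0,0,1.3,0,0,0],[0,0,1.8,0,0,0],[0,0,2.07,0,0,0],[0,0,2.07,0,0,0],[0,0,2.07,0,0,0]]]'

```text
time: 2.28
position: [0.3962, -0.2649, 0.1921]
tool_rot: [0.999, 0.043, 0.0, 0.0]
ft_force: [-0.1, -0.7, 0.3]
grip_width: 0.087
grip_force: 0.0
```

Request:
move_arm --commands '[[[0,0,0,0,0,0],[0,0,0,0,0,0],[0,0,0,0,0,0],[0,0,0,0,0,0],[0,0,0,0,0,0],[0,0,0,0,0,0]]]' --claw 1 --squeeze 30

```text
time: 3.02
position: [0.396, -0.2644, 0.1915]
tool_rot: [0.999, 0.043, -0.0, -0.0]
ft_force: [0.4, 0.4, 0.7]
grip_width: 0.0405
grip_force: 30.0
```

Request:
move_arm --commands '[[[0,0,-0.4,0,0,0],[0,0,-1.2,0,0,0],[0,0,-2.0,0,0,0],[0,0,-2.5,0,0,0],[0,0,-2.5,0,0,0],[0,0,-2.5,0,0,0]]]'

```text
time: 3.78
position: [0.3957, -0.2642, 0.2906]
tool_rot: [0.999, 0.043, -0.001, -0.001]
ft_force: [0.3, 0.1, -3.3]
grip_width: 0.0407
grip_force: 30.0
```

```bash
python3 go.py 460,0,128,0 390,253,128,-9 390,253,33,-9
```

```text
t 3.77 pos [ 0.3957 -0.2642  0.2906] yaw 4.97 F [ 0.3  0.1 -3.3] w 0.0407 gf 30.0 q6 0.66
460,0,128,0 [2.173, -6.44, -0.026] [-0.002, 0.001, 0.087]
390,253,128,-9 [0.978, -12.893, -0.014] [-0.002, 0.002, 0.244]
390,253,33,-9 [0.981, -12.889, 2.361] [-0.002, 0.002, 0.244]
```

Request:
move_arm --commands '[[[0.5,-0.9,0,0,0,0],[1.1,-2.2,0,0,0,0.03],[1.7,-3.6,0,0,0,0.06],[2.1,-5.0,0,0,0,0.09],[2.2,-6.4,0,0,0,0.12],[2.1,-7.8,0,0,0,0.15],[1.8,-9.2,0,0,0,0.18],[1.5,-10.6,0,0,0,0.21],[1.2,-11.8,0,0,0,0.24],[0.98,-12.6,0,0,0,0.24],[0.98,-12.89,0,0,0,0.24],[0.98,-12.89,0,0,0,0.24]]]'

```text
time: 5.28
position: [0.3906, 0.2528, 0.2908]
tool_rot: [0.997, -0.076, -0.0, 0.0]
ft_force: [0.0, -0.4, -4.2]
grip_width: 0.0409
grip_force: 30.0
```

Request:
move_arm --commands '[[[0,0,0,0,0,0],[0,0,0,0,0,0],[0,0,0,0,0,0]]]'

```text
time: 5.65
position: [0.3908, 0.2518, 0.2916]
tool_rot: [0.997, -0.077, -0.0, 0.0]
ft_force: [-0.4, -0.2, -3.4]
grip_width: 0.0408
grip_force: 30.0
```

```bash
python3 go.py 390,253,33,-9; python3 - <<'E'
from rig import *
import cv2
c=camera("wrist");cv2.imwrite("pics/w2.png",c["pixels"])
E
```

```text
t 5.65 pos [0.3908 0.2518 0.2916] yaw -8.87 F [-0.4 -0.2 -3.4] w 0.0408 gf 30.0 q6 2.06
390,253,33,-9 [-0.025, -0.026, 2.364] [0.0, 0.0, 0.002]
```

View pics/w2.png

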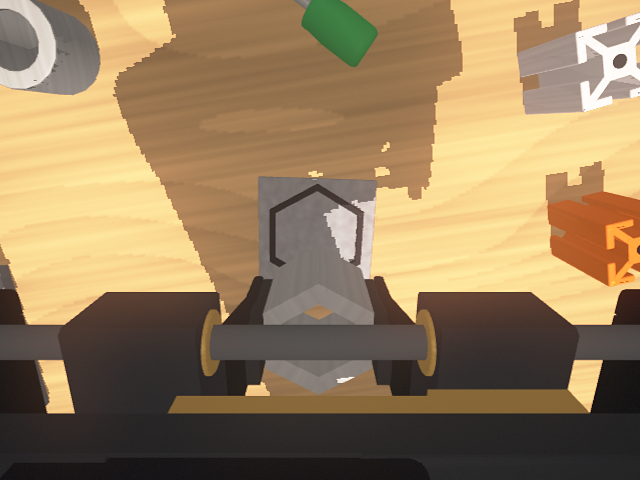

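The nut is held upright over the hex nest (rim centre about (317,230)), and its flats match the rim. Lowering it now.

Request:
move_arm --commands '[[[0,0,0.5,0,0,0],[0,0,1.2,0,0,0],[0,0,1.8,0,0,0],[0,0,2.15,0,0,0],[0,0,2.3,0,0,0],[0,0,2.38,0,0,0],[0,0,2.38,0,0,0],[0,0,2.38,0,0,0]]]'

```text
time: 6.7
position: [0.3906, 0.2526, 0.1969]
tool_rot: [0.997, -0.076, 0.001, -0.0]
ft_force: [-0.1, -0.6, -3.9]
grip_width: 0.0405
grip_force: 30.0
```

Request:
move_arm --commands '[[[0,0,0,0,0,0],[0,0,0,0,0,0],[0,0,0,0,0,0],[0,0,0,0,0,0],[0,0,0,0,0,0]]]' --claw -0.7

```text
time: 7.32
position: [0.3905, 0.2525, 0.1964]
tool_rot: [0.997, -0.077, 0.0, -0.0]
ft_force: [-0.2, 0.4, 0.2]
grip_width: 0.0732
grip_force: 0.0
```

Request:
move_arm --commands '[[[0,0,-0.4,0,0,0],[0,0,-1.2,0,0,0],[0,0,-2.0,0,0,0],[0,0,-2.5,0,0,0],[0,0,-2.5,0,0,0],[0,0,-2.5,0,0,0]]]'

```text
time: 8.07
position: [0.3902, 0.2524, 0.2957]
tool_rot: [0.997, -0.077, -0.001, 0.0]
ft_force: [0.1, -0.0, -0.8]
grip_width: 0.0738
grip_force: 0.0
```

```bash
python3 go.py 536.5,396,128,0 536.5,396,28,0; python3 - <<'E'
from rig import *
from h import *
for n in ("top","side"):
    c=camera(n);W=cloud(c)
    print("bush",part(W,.537,.396,.025)); print("hex nut",part(W,.39,.253,.025,.04))
E
```

```text
t 8.07 pos [0.3902 0.2524 0.2957] yaw -8.78 F [ 0.1 -0.  -0.8] w 0.0738 gf 0.0 q6 2.06
536.5,396,128,0 [3.067, -4.107, 0.088] [0.0, 0.001, -0.153]
536.5,396,28,0 [3.07, -4.109, 2.588] [0.0, 0.001, -0.153]
bush (np.float64(44.7), array([ 5.373e+02,  3.957e+02,  4.950e+01,  4.840e+01, -5.000e-01]), 310)
hex nut (np.float64(454.9), array([388.8, 253.2,  78.6,  46.7, -70.3]), 1767)
bush (np.float64(46.5), array([535.9, 396.2,  49.3,  48.2, -78.7]), 413)
hex nut (np.float64(455.5), array([390.5, 253.7,  78.9,  46.5, -72.4]), 890)
```

Request:
move_arm --commands '[[[0.5,-0.7,0,0,0,-0.03],[1.2,-1.6,0,0,0,-0.06],[1.9,-2.6,0,0,0,-0.1],[2.6,-3.5,0,0,0,-0.15],[3.07,-4.11,0.09,0,0,-0.15],[3.07,-4.11,0.09,0,0,-0.15],[3.07,-4.11,0.5,0,0,-0.15],[3.07,-4.11,1.3,0,0,-0.15],[3.07,-4.11,2.1,0,0,-0.15],[3.07,-4.11,2.59,0,0,-0.15],[3.07,-4.11,2.59,0,0,-0.15],[3.07,-4.11,2.59,0,0,-0.15]]]' --claw -1

```text
time: 9.68
position: [0.5372, 0.3963, 0.1935]
tool_rot: [1.0, -0.002, 0.001, -0.0]
ft_force: [-0.3, 0.1, 1.0]
grip_width: 0.0872
grip_force: 0.0
```

Request:
move_arm --commands '[[[0,0,0,0,0,0],[0,0,0,0,0,0],[0,0,0,0,0,0],[0,0,0,0,0,0],[0,0,0,0,0,0],[0,0,0,0,0,0]]]' --claw 1

```text
time: 10.42
position: [0.537, 0.3965, 0.193]
tool_rot: [1.0, -0.002, 0.0, -0.0]
ft_force: [0.7, 1.5, 0.9]
grip_width: 0.0498
grip_force: 30.0
```

Request:
move_arm --commands '[[[0,0,-0.4,0,0,0],[0,0,-1.2,0,0,0],[0,0,-2.0,0,0,0],[0,0,-2.5,0,0,0],[0,0,-2.5,0,0,0],[0,0,-2.5,0,0,0]]]'

```text
time: 11.18
position: [0.5363, 0.3959, 0.2915]
tool_rot: [1.0, -0.002, -0.001, 0.001]
ft_force: [0.0, 0.6, -3.5]
grip_width: 0.05
grip_force: 30.0
```

```bash
python3 go.py 513.3,-363,128,0 
```

```text
t 11.18 pos [0.5363 0.3959 0.2915] yaw -0.19 F [ 0.   0.6 -3.5] w 0.05 gf 30.0 q6 2.04
513.3,-363,128,0 [-0.512, 18.973, 0.016] [0.001, 0.003, -0.003]
```

Request:
move_arm --commands '[[[0,0.6,0,0,0,0],[0,1.8,0,0,0,0],[0,3.2,0,0,0,0],[0,4.6,0,0,0,0],[-0.1,6.0,0,0,0,0],[-0.15,7.4,0,0,0,0],[-0.2,8.8,0,0,0,0],[-0.25,10.2,0,0,0,0],[-0.3,11.6,0,0,0,0],[-0.35,13.0,0,0,0,0],[-0.4,14.4,0,0,0,0],[-0.4,15.4,0,0,0,0]]]'

```text
time: 12.68
position: [0.5183, -0.2221, 0.2914]
tool_rot: [1.0, -0.003, -0.001, -0.0]
ft_force: [0.0, -0.1, -3.3]
grip_width: 0.0496
grip_force: 30.0
```

Request:
move_arm --commands '[[[0,1.0,0,0,0,0],[0,2.0,0,0,0,0],[-0.1,3.0,0,0,0,0],[-0.11,3.57,0,0,0,0],[-0.11,3.57,0,0,0,0],[-0.11,3.57,0,0,0,0],[-0.11,3.57,0,0,0,0]]]'

```text
time: 13.55
position: [0.5142, -0.3608, 0.2925]
tool_rot: [1.0, -0.001, -0.001, -0.001]
ft_force: [-0.1, 0.1, -4.5]
grip_width: 0.0499
grip_force: 30.0
```

```bash
python3 go.py 513.3,-363,34,0;  python3 - <<'E'
from rig import *
import cv2
c=camera("wrist");cv2.imwrite("pics/w3.png",c["pixels"])
E
```

```text
t 13.55 pos [ 0.5142 -0.3608  0.2925] yaw -0.09 F [-0.1  0.1 -4.5] w 0.0499 gf 30.0 q6 0.78
513.3,-363,34,0 [-0.02, 0.059, 2.362] [-0.002, 0.001, -0.002]
```

View pics/w3.png

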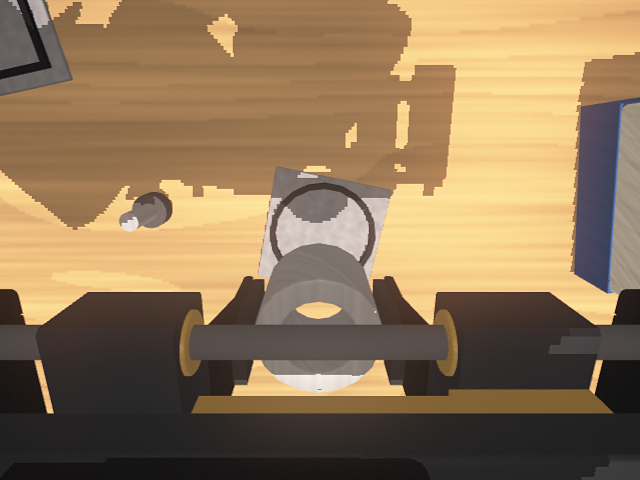

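The bush hangs over the round nest, whose rim centre is near (323,232). Lowering to TCP z≈0.198.

Request:
move_arm --commands '[[[0,0.04,0.5,0,0,0],[0,0.04,1.2,0,0,0],[0,0.04,1.8,0,0,0],[0,0.04,2.15,0,0,0],[0,0.04,2.3,0,0,0],[0,0.04,2.37,0,0,0],[0,0.04,2.37,0,0,0],[0,0.04,2.37,0,0,0]]]'

```text
time: 14.6
position: [0.5143, -0.3643, 0.1987]
tool_rot: [1.0, -0.002, 0.001, 0.001]
ft_force: [-0.3, -0.1, -3.4]
grip_width: 0.0496
grip_force: 30.0
```

Request:
move_arm --commands '[[[0,0,0,0,0,0],[0,0,0,0,0,0],[0,0,0,0,0,0],[0,0,0,0,0,0],[0,0,0,0,0,0]]]' --claw -0.8

```text
time: 15.22
position: [0.5141, -0.3641, 0.198]
tool_rot: [1.0, -0.002, 0.0, 0.0]
ft_force: [-0.0, -1.0, -0.0]
grip_width: 0.0775
grip_force: 0.0
```

Request:
move_arm --commands '[[[0,0,-0.4,0,0,0],[0,0,-1.2,0,0,0],[0,0,-2.0,0,0,0],[0,0,-2.5,0,0,0],[0,0,-2.5,0,0,0],[0,0,-2.5,0,0,0]]]'

```text
time: 15.98
position: [0.5138, -0.3638, 0.2977]
tool_rot: [1.0, -0.002, -0.0, -0.0]
ft_force: [0.2, 0.2, -0.7]
grip_width: 0.0784
grip_force: 0.0
```

```bash
python3 go.py 447.7,-91,128,17 447.7,-91,28,17
```

```text
t 15.97 pos [ 0.5138 -0.3638  0.2977] yaw -0.18 F [ 0.2  0.2 -0.7] w 0.0784 gf 0.0 q6 0.78
447.7,-91,128,17 [-1.674, -6.815, 0.148] [-0.001, 0.0, -0.3]
447.7,-91,28,17 [-1.673, -6.814, 2.648] [-0.001, 0.0, -0.3]
```

Request:
move_arm --commands '[[[-0.2,-0.8,0,0,0,-0.05],[-0.5,-2.0,0,0,0,-0.12],[-0.8,-3.4,0,0,0,-0.2],[-1.2,-4.8,0,0,0,-0.27],[-1.5,-6.0,0.1,0,0,-0.3],[-1.67,-6.81,0.15,0,0,-0.3],[-1.67,-6.81,0.15,0,0,-0.3],[-1.67,-6.81,0.6,0,0,-0.3],[-1.67,-6.81,1.4,0,0,-0.3],[-1.67,-6.81,2.2,0,0,-0.3],[-1.67,-6.81,2.65,0,0,-0.3],[-1.67,-6.81,2.65,0,0,-0.3]]]' --claw -1

```text
time: 17.48
position: [0.4483, -0.0925, 0.1903]
tool_rot: [0.989, 0.147, -0.001, -0.001]
ft_force: [-0.7, 0.2, -0.4]
grip_width: 0.0868
grip_force: 0.0
```

Request:
move_arm --commands '[[[0,0,0,0,0,0],[0,0,0,0,0,0],[0,0,0,0,0,0],[0,0,0,0,0,0],[0,0,0,0,0,0],[0,0,0,0,0,0],[0,0,0,0,0,0]]]' --claw 1

```text
time: 18.35
position: [0.4481, -0.0913, 0.192]
tool_rot: [0.989, 0.148, -0.0, -0.0]
ft_force: [0.4, 0.7, 1.8]
grip_width: 0.0318
grip_force: 30.0
```

Request:
move_arm --commands '[[[0,0,-0.4,0,0,0],[0,0,-1.2,0,0,0],[0,0,-2.0,0,0,0],[0,0,-2.7,0,0,0],[0,0,-2.8,0,0,0],[0,0,-2.8,0,0,0],[0,0,-2.8,0,0,0]]]'

```text
time: 19.23
position: [0.4477, -0.0913, 0.3027]
tool_rot: [0.989, 0.148, -0.001, -0.001]
ft_force: [0.6, 0.4, -1.8]
grip_width: 0.0318
grip_force: 30.0
```

```bash
python3 go.py 620,155.5,140,2 
```

```text
t 19.23 pos [ 0.4477 -0.0913  0.3027] yaw 17.0 F [ 0.6  0.4 -1.8] w 0.0318 gf 30.0 q6 0.83
620,155.5,140,2 [5.923, -4.641, -0.035] [-0.002, 0.002, 0.262]
```

Request:
move_arm --commands '[[[0.5,-0.4,0,0,0,0.03],[1.4,-1.1,0,0,0,0.08],[2.4,-1.9,0,0,0,0.13],[3.4,-2.7,0,0,0,0.18],[4.4,-3.5,0,0,0,0.23],[5.3,-4.2,0,0,0,0.26],[5.92,-4.64,0,0,0,0.26],[5.92,-4.64,0,0,0,0.26],[5.92,-4.64,0,0,0,0.26],[5.92,-4.64,0,0,0,0.26],[5.92,-4.64,0,0,0,0.26]]]'

```text
time: 20.6
position: [0.62, 0.1544, 0.3039]
tool_rot: [1.0, 0.018, -0.0, 0.0]
ft_force: [-1.0, 0.3, -2.5]
grip_width: 0.0316
grip_force: 30.0
```

```bash
python3 go.py 620,155.5,33,2;  python3 - <<'E'
from rig import *
import cv2
c=camera("wrist");cv2.imwrite("pics/w4.png",c["pixels"])
E
```

```text
t 20.6 pos [0.62   0.1544 0.3039] yaw 2.04 F [-1.   0.3 -2.5] w 0.0316 gf 30.0 q6 1.6
620,155.5,33,2 [0.003, -0.028, 2.671] [0.0, 0.001, 0.001]
```

View pics/w4.png

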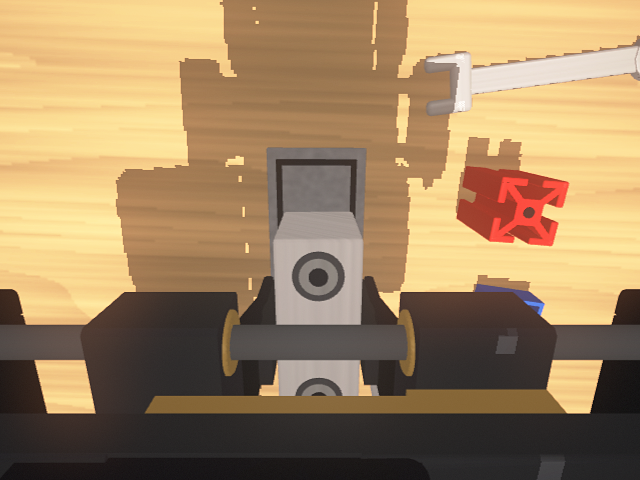

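The clamp is aligned with the oblong nest, whose rim is around x≈317. Lowering it.

Request:
move_arm --commands '[[[0,0,0.5,0,0,0],[0,0,1.3,0,0,0],[0,0,2.0,0,0,0],[0,0,2.4,0,0,0],[0,0,2.58,0,0,0],[0,0,2.67,0,0,0],[0,0,2.67,0,0,0],[0,0,2.67,0,0,0]]]'

```text
time: 21.65
position: [0.6207, 0.1554, 0.198]
tool_rot: [1.0, 0.018, 0.001, -0.0]
ft_force: [0.8, -1.0, -3.0]
grip_width: 0.0317
grip_force: 30.0
```

Request:
move_arm --commands '[[[0,0,0,0,0,0],[0,0,0,0,0,0],[0,0,0,0,0,0],[0,0,0,0,0,0],[0,0,0,0,0,0]]]' --claw -0.6

```text
time: 22.28
position: [0.6203, 0.1553, 0.1972]
tool_rot: [1.0, 0.018, 0.0, -0.0]
ft_force: [0.3, 0.1, -0.7]
grip_width: 0.0674
grip_force: 0.0
```

Request:
move_arm --commands '[[[0,0,-0.4,0,0,0],[0,0,-1.2,0,0,0],[0,0,-2.0,0,0,0],[0,0,-2.7,0,0,0],[0,0,-2.7,0,0,0],[0,0,-2.7,0,0,0]]]'

```text
time: 23.02
position: [0.6199, 0.1552, 0.3051]
tool_rot: [1.0, 0.018, -0.0, 0.0]
ft_force: [-0.7, 0.3, -0.3]
grip_width: 0.0695
grip_force: 0.0
```

```bash
python3 go.py 474.7,82.5,128,7.5 474.7,82.5,36,7.5
```

```text
t 23.02 pos [0.6199 0.1552 0.3051] yaw 2.11 F [-0.7  0.3 -0.3] w 0.0695 gf 0.0 q6 1.6
474.7,82.5,128,7.5 [-3.695, 1.684, 0.33] [-0.0, 0.001, -0.094]
474.7,82.5,36,7.5 [-3.694, 1.684, 2.63] [-0.0, 0.001, -0.094]
```

Request:
move_arm --commands '[[[-0.6,0.3,0,0,0,-0.03],[-1.6,0.7,0,0,0,-0.06],[-2.6,1.2,0.1,0,0,-0.09],[-3.4,1.55,0.2,0,0,-0.09],[-3.69,1.68,0.3,0,0,-0.09],[-3.69,1.68,0.3,0,0,-0.09],[-3.69,1.68,0.7,0,0,-0.09],[-3.69,1.68,1.4,0,0,-0.09],[-3.69,1.68,2.2,0,0,-0.09],[-3.69,1.68,2.63,0,0,-0.09],[-3.69,1.68,2.63,0,0,-0.09],[-3.69,1.68,2.63,0,0,-0.09]]]'

```text
time: 24.52
position: [0.4764, 0.0829, 0.2002]
tool_rot: [0.998, 0.064, 0.001, 0.0]
ft_force: [0.6, -1.1, 0.2]
grip_width: 0.0695
grip_force: 0.0
```

Request:
move_arm --commands '[[[0,0,0,0,0,0],[0,0,0,0,0,0],[0,0,0,0,0,0],[0,0,0,0,0,0],[0,0,0,0,0,0],[0,0,0,0,0,0]]]' --claw 1

```text
time: 25.28
position: [0.4753, 0.0827, 0.2002]
tool_rot: [0.998, 0.063, 0.0, -0.0]
ft_force: [-0.0, 1.0, 5.0]
grip_width: 0.0399
grip_force: 30.0
```

Request:
move_arm --commands '[[[0,0,-0.4,0,0,0],[0,0,-1.2,0,0,0],[0,0,-2.0,0,0,0],[0,0,-2.7,0,0,0],[0,0,-2.8,0,0,0],[0,0,-2.8,0,0,0],[0,0,-2.8,0,0,0]]]'

```text
time: 26.15
position: [0.4748, 0.0827, 0.3107]
tool_rot: [0.998, 0.063, -0.001, -0.0]
ft_force: [0.0, 0.4, -2.3]
grip_width: 0.0398
grip_force: 30.0
```

```bash
python3 go.py 653,-148.5,148,11.6 
```

```text
t 26.15 pos [0.4748 0.0827 0.3107] yaw 7.26 F [ 0.   0.4 -2.3] w 0.0398 gf 30.0 q6 1.38
653,-148.5,148,11.6 [3.688, 6.296, -0.048] [-0.001, 0.003, -0.076]
```

Request:
move_arm --commands '[[[0.4,0.6,0,0,0,-0.01],[1.0,1.6,0,0,0,-0.02],[1.6,2.7,0,0,0,-0.04],[2.2,3.8,0,0,0,-0.06],[2.8,4.8,0,0,0,-0.08],[3.4,5.8,0,0,0,-0.08],[3.69,6.3,0,0,0,-0.08],[3.69,6.3,0,0,0,-0.08],[3.69,6.3,0,0,0,-0.08],[3.69,6.3,0,0,0,-0.08],[3.69,6.3,0,0,0,-0.08]]]'

```text
time: 27.52
position: [0.6532, -0.1476, 0.3121]
tool_rot: [0.995, 0.104, -0.0, -0.0]
ft_force: [-0.1, -0.0, -1.7]
grip_width: 0.0397
grip_force: 30.0
```

```bash
python3 go.py 653,-148.5,41,11.6;  python3 - <<'E'
from rig import *
import cv2
c=camera("wrist");cv2.imwrite("pics/w5.png",c["pixels"])
E
```

```text
t 27.52 pos [ 0.6532 -0.1476  0.3121] yaw 11.91 F [-0.1 -0.  -1.7] w 0.0397 gf 30.0 q6 0.97
653,-148.5,41,11.6 [-0.008, 0.022, 2.676] [-0.0, 0.0, 0.005]
```

View pics/w5.png

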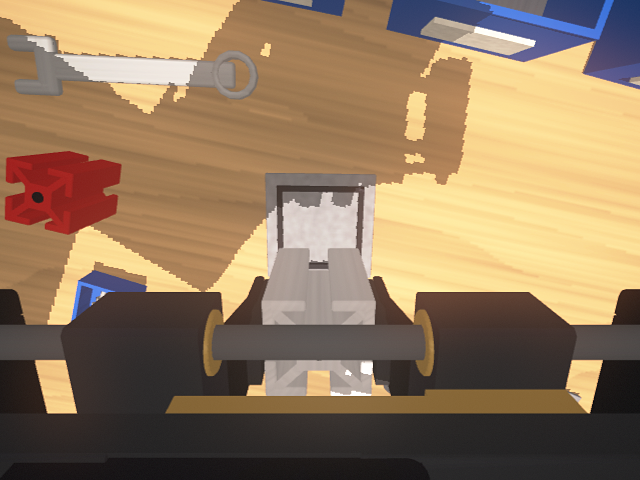

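The extrusion is aligned over the square nest (centre x≈320). Lowering to TCP z≈0.205.

Request:
move_arm --commands '[[[0,0.01,0.5,0,0,0],[0,0.01,1.3,0,0,0],[0,0.01,2.0,0,0,0],[0,0.01,2.4,0,0,0],[0,0.01,2.58,0,0,0],[0,0.01,2.67,0,0,0],[0,0.01,2.67,0,0,0],[0,0.01,2.67,0,0,0]]]'

```text
time: 28.58
position: [0.654, -0.1492, 0.2061]
tool_rot: [0.995, 0.103, 0.001, 0.0]
ft_force: [-0.6, 0.3, -1.2]
grip_width: 0.0397
grip_force: 30.0
```

Request:
move_arm --commands '[[[0,0,0,0,0,0],[0,0,0,0,0,0],[0,0,0,0,0,0],[0,0,0,0,0,0],[0,0,0,0,0,0]]]' --claw -0.6

```text
time: 29.2
position: [0.6537, -0.149, 0.2051]
tool_rot: [0.995, 0.103, 0.0, 0.0]
ft_force: [-0.6, 0.1, -0.3]
grip_width: 0.069
grip_force: 0.0
```

Request:
move_arm --commands '[[[0,0,-0.4,0,0,0],[0,0,-1.2,0,0,0],[0,0,-2.0,0,0,0],[0,0,-3.0,0,0,0],[0,0,-4.0,0,0,0],[0,0,-4.5,0,0,0],[-1.0,1.0,-4.5,0,0,0],[-2.0,2.0,-4.5,0,0,0],[-3.0,3.0,-4.5,0,0,0],[-4.0,4.0,-4.5,0,0,0],[-5.0,5.0,-4.5,0,0,0],[-5.0,5.0,-4.5,0,0,0]]]'

```text
time: 30.7
position: [0.4967, -0.3895, 0.3864]
tool_rot: [0.995, 0.1, 0.0, 0.001]
ft_force: [0.1, 0.4, -0.5]
grip_width: 0.0693
grip_force: 0.0
```

Request:
move_arm --commands '[[[-1.0,1.0,0,0,0,0],[-2.0,2.0,0,0,0,0],[-2.0,3.0,0,0,0,0],[-2.0,4.0,0,0,0,0],[-2.0,4.0,0,0,0,0],[-2.0,4.0,0,0,0,0]]]'

```text
time: 31.45
position: [0.4541, -0.5575, 0.3853]
tool_rot: [0.995, 0.104, -0.0, -0.001]
ft_force: [0.9, 1.1, 0.2]
grip_width: 0.0699
grip_force: 0.0
```

```bash
python3 go.py;  python3 - <<'E'
from rig import *
from h import *
for n in ("top","side"):
    c=camera(n);W=cloud(c);cv2.imwrite(f"pics/{n}9.png",c["pixels"])
    W[W[...,2]>.09]=np.nan
    for k,x,y,z in [("profile",.653,-.148,.03),("clamp",.62,.1555,.025),("bush",.513,-.363,.025),("nut",.39,.253,.025),("tray",.549,.006,.01)]:
        try: print(k,part(W,x,y,z,.06))
        except Exception as e: print(k,"hidden")
E
```

```text
t 31.45 pos [ 0.4541 -0.5575  0.3853] yaw 11.91 F [0.9 1.1 0.2] w 0.0699 gf 0.0 q6 0.32
profile (np.float64(63.6), array([ 654.2, -149.6,   40.6,   40.1,  -77.4]), 238)
clamp (np.float64(49.7), array([621. , 154.5,  80.6,  32. ,   2.7]), 579)
bush (np.float64(49.3), array([ 514.7, -364.1,   49.3,   47.8,   89.5]), 305)
nut (np.float64(49.3), array([391.2, 251.4,  44.6,  42. , -13.1]), 210)
tray (np.float64(21.6), array([549.3,   6. ,  56.1,  44. ,  -6.8]), 137)
profile (np.float64(65.8), array([ 653.5, -149.6,   45.3,   39. ,  -79. ]), 131)
clamp (np.float64(51.1), array([620.2, 154.1,  81.1,  35.6,   1.1]), 479)
bush (np.float64(51.1), array([ 513.9, -362.6,   51.7,   46.7,  -83.1]), 113)
nut (np.float64(50.6), array([389.8, 251.7,  47.3,  40.6, -69.1]), 237)
tray (np.float64(23.1), array([548.6,   4.8,  57.6,  48.4,  -5.5]), 157)
```

View pics/top9.png

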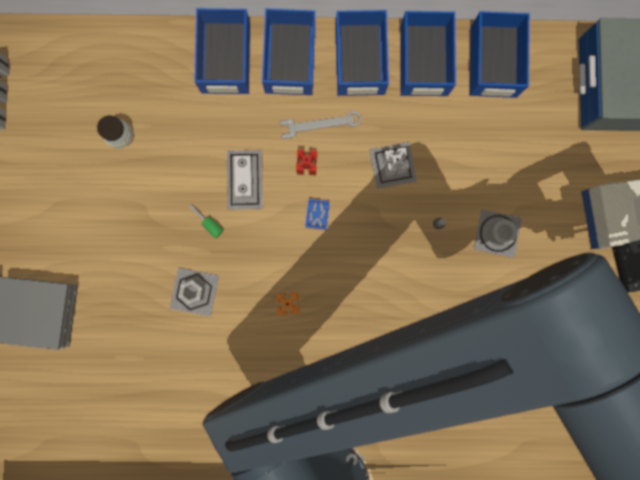

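View pics/side9.png

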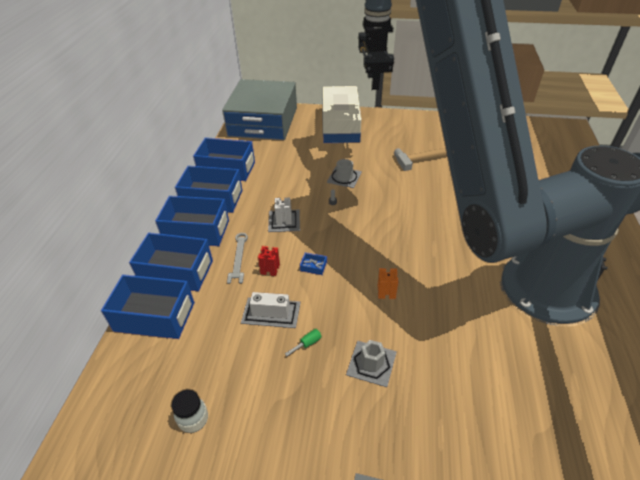

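Both views show all four parts upright in their nests: square (393,165), oblong (245,180), round (498,232) and hex (194,292) in the top view. Each is within about 2 mm of its nest centre with tops about 4 mm higher than before, the tray is unmoved at (317,213), and the arm is clear.

```bash
python3 -c "
from rig import *
print(hand_in())"
```

```text
the job is handed in; nothing more can be done
None
```

All four parts are standing upright in their matching nests, each within about 2 mm of centre; the screw tray has not moved, and I handed the job in at about 32 s of the 125 s allowed (no verdict was returned).

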